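Load a zirconia specimen under the analyser's hold-down springs

ROBOT

A 6-joint arm with a two-finger parallel gripper is mounted at the origin on the work surface. World frame = base frame: x ahead of the robot, y to its left, z up, the work surface at z = 0. Lengths are in m, angles in rad, forces in N, time in s.
With the tool pointing down it reaches from about 0.35 to 1 m from the base axis. Payload 7.1 kg.
Tool frame: the origin (TCP) lies at the very end of the fingers, on their centre line; the grasp point (between the pads) lies 19 mm behind it; z points along the fingers, y is the line along which they close (so a half turn about z gives the same grasp; the last joint's range is limited). The gripper opens to 85 mm and grips with 20 to 120 N. Pads are 22 mm wide; open, the fingers measure 114 mm over their backs; the gripper's body (76 mm by 85 mm) begins 54 mm behind the grasp point. The pads swing forward as they close: fully open they stand 13 mm farther back than shut.
Start: joints at [-1.295, 0.423, 1.63, -0, 1.089, -0.019], TCP at [0.182, -0.598, 0.231] pointing down, gripper open.
Joint ranges: [-3, 3], [-0.9, 2.11], [0.09, 2.58], [-1.31, 4.45], [0.11, 2.69], [-2.54, 2.54]. Speed limits (rad/s): [2.39, 2.39, 3.01, 3.14, 3.14, 3.14].

INTERFACE

Orientations are given as a unit quaternion [x, y, z, w].
In Python, from bench import robot gives the robot as it stands. The module is installed in compiled form; this text tells all that it offers.
- The arm moves only by the shell command python3 -m handwheel 'ROWS'. ROWS is JSON, one flat list of numbers, 7 for each row, row after row: the shift along the tool's x, y, z in m, then the turn, a rotation vector about the tool's x, y, z in rad, then the opening, from -1 (shut) to 1 (fully open), so that 0 is half open. A call has 1 to 20 rows; each row is the pose to reach, as a shift and turn from the pose commanded when the call began, along the tool's axes at that moment; what a row does not reach only later rows make up. A row lasts 1/8 s, in which the tool goes at most 62.5 mm and 10.7 degrees, less where a joint would pass 70% of its speed; a pose out of reach is approached as far as the arm can. A call with a gripper value outside its range is refused whole. The fingers move at their own pace and stop on an object; the grip force is fixed at half the most. Time passes only in rows, so rows that repeat a pose let the fingers close. It gives the time, the measured TCP pose, the force and the opening at its end, in the units of the state.
- robot.get_obs(): the state, without advancing time (a new reading comes with each control period).
- robot.read_camera(name): name is "scene" or "top" or "wrist"; returns a dict with "frame" (400x640x3 uint8, red, green, blue), "mtx" (3x3 intrinsics, pixels), "rvec" (rotation vector, rad) and "tvec" (3), from world to camera coordinates, as OpenCV has them; the wrist camera has in their place "T_tool_cam" (4x4, takes a point from camera to tool coordinates, whose origin is the TCP and whose axes are the flange's). Camera axes: x right, y down, z forward; pixel columns grow to the right and rows downward; lengths in m; the calibration is good to about 2 mm. A picture is of the moment at which its call begins: read the wrist's pose just before it. There is no depth.
- robot.finish_job(): hands the job in, once; it reports no verdict.
The state is a dict: "t": time; "joint_pos": joint angles; "joint_velocities": joint speeds; "joint_torque": joint torques, N m; "ee_pos": TCP position; "tcp_rot": TCP orientation; "force": force on the tool from outside, world axes, zero at the start; "torque": the same for the moment, N m; "finger_gap": finger opening in m.
Only numpy, scipy, OpenCV 4.12 (cv2) and the standard library are available. Lean on these libraries where they do the work, as an engineer would, in place of code of your own. Each camera call takes 0.05 s, during which the arm holds its last target. There are 200 camera calls.

TASK

The specimen holder with the white zirconia test piece lies on the sprung table at the mouth of the analyser's loading tray, standing too high to go in. With the fingertips, press the holder down hard and, keeping it pressed, slide it along the tray under the two leaf springs until it is fully home against the end stop, then take the hand away and leave it clamped there. Only press and slide the holder, never pick it up, and leave the other things on the bench where they are.

Things in the scene. Friction and masses are not known exactly. Their poses are not given: they have to be found in the camera images.
- sample_holder: The specimen holder to load: flat black plastic plate 60 (own x) x 96 (own y) x 8 mm, 0.08 to 0.14 kg, with a 28 mm white zirconia disc in its front half. Origin: centre of its underside. Own +y is its front, the way it slides in; it starts parallel to the tray on the raised table, 67 to 89 mm short of home. It slides easily on table and springs (friction about 0.25).
- thumb_rest (a point): Centre of the holder's flat thumb rest, at own (0, -29, 8) mm, axes as the holder's. The rest is the bare rear part of the holder's top, 60 wide, own y -48 to -10 mm. It ends in front at an aluminium cross rib 30 mm wide (x), own y -10 to -4 mm, 5 mm higher than the rest. Fingertips press on the rest and push forward against the rib's rear face.
- analyser: Fixed bench-top analyser, its loading tray run out. Origin on the bench under the tray's middle line; own +y is the sliding direction, towards the housing. Tray y -130 to +215 mm, floor 100 mm wide; side rails between x +-31.5 and +-41.5 mm, tops at z 46 mm. Spring clamp bar y 86 to 110 mm, top z 68 mm. Housing: white box x -110 to +230, y 210 to 530, up to z 243 mm.
- stop (a point): Middle of the end stop's face, at analyser (0, 70, 46) mm, axes as the analyser's; the stop's top is at z 47 mm. The holder is home when its front edge (own y +48 mm) meets this face: its origin is then at analyser y 22 mm.
- spring_tips (a point): Point midway between the two upturned leaf spring tips, at analyser (0, 24, 52) mm, axes as the analyser's. The gap between the springs is 40 mm wide; with the holder home the rib's front face is 6 mm short of the tips, so fingers on the thumb rest never reach them.
- sample_table (a joint): Sprung table, a steel plate 58 x 188 mm under the holder, analyser y -120 to +68 mm; moves only vertically, without tilt. Value in m: 0 = up (its top at z 46, the holder's flat top at z 54 mm), 0.007 = at the bottom (holder's top at z 47 mm). Its springs push up with about 7 N when up, 14 N at the bottom; let go, it rises again.
- spring_near (a joint): Leaf spring over the holder's robot-side edge: strip 8 mm wide at analyser x -24 mm, pointing to -y. Value in rad: 0 at rest, grows as the nose lifts. Lowest underside z 46.5 at y 36 mm, turning up to a tip at y 24 mm, z 50.5 to 52. Table up: the holder strikes the tip. Pressed 5 mm or more it goes under; nose force 2 N + 2 N/mm of lift. Let go there, it stays held 5 to 6 mm down.
- spring_far (a joint): The same leaf spring over the other edge, at analyser x +24 mm, same heights and values.
- spare_holder: Bystander: an empty holder of the same shape with a dark empty seat instead of the white disc, lying flat on the bench beyond the tray. Origin: centre of its underside.
- tweezers: Bystander: steel tweezers 130 mm long, about 9 mm high, on the bench on the robot's side of the tray. Origin: underside, middle.
- jar: Bystander: small glass jar, 42 mm across, 52 mm high, on the robot's side of the tray. Origin: centre of its underside.
- crucible: Bystander: white ceramic crucible with lid, 94 mm across, 76 mm high. Origin: centre of its underside.
- disc_box: Bystander: open card box 125 x 125 x 30 mm holding a disc. Origin: centre of its underside.
- boxed_disc: Bystander: white zirconia milling disc 98 mm across, 16 mm thick, in the box. Origin: centre of its underside.
- brush: Bystander: small brush lying on the bench. Origin: underside.
Mind the look-alikes: they are no part of the job. What is shaped like the sample_holder but purple is not meant.

How it is judged:
By the outcome, as a careful person would: the job done as asked, in the order asked, and still so for the second after the job is handed in, with the robot touching nothing.
It also fails if it takes over 38 s, if anything falls off the work surface, if the arm or the gripper's body presses on something with over 40 N, if the wrist force passes 120 N, or if a joint passes its speed limit or range.

## Working session

There is one attempt and no reset: what is moved stays moved. The work goes in short steps, Python scripts to look and compute and a shell command to move; the robot and the scene stay as the last step left them, time stands still between calls to the robot, and variables do not carry over. Pictures are saved under pics/ and viewed, on a budget of 10 in all, crops included, one or two more only if the job needs it, and the job is handed in when it is done.

```bash
mkdir -p pics; cat > h.py <<'E'
import numpy as np, cv2
from scipy.spatial.transform import Rotation as R
from bench import robot
def ray(c,uv,T=None):
    K=np.array(c["mtx"]); d=np.linalg.inv(K)@np.array([uv[0],uv[1],1.])
    if "T_tool_cam" in c:
        M=T@np.array(c["T_tool_cam"]); return M[:3,3],M[:3,:3]@d
    Rm=cv2.Rodrigues(np.array(c["rvec"],float))[0]
    return -Rm.T@np.array(c["tvec"]).ravel(), Rm.T@d
def onz(c,uv,z,T=None):
    o,d=ray(c,uv,T); return o+d*(z-o[2])/d[2]
def tool():
    s=robot.get_obs(); T=np.eye(4); T[:3,:3]=R.from_quat(s["tcp_rot"]).as_matrix(); T[:3,3]=s["ee_pos"]; return T
def save(c,n): cv2.imwrite("pics/"+n,np.array(c["frame"])[:,:,::-1])
def tri(*rs):
    A=0;b=0
    for o,d in rs:
        d=d/np.linalg.norm(d);P=np.eye(3)-np.outer(d,d);A=A+P;b=b+P@o
    return np.linalg.solve(A,b)
E
python3 - <<'E'
from h import *
import pickle
cs={n:robot.read_camera(n) for n in("top","scene")}
pickle.dump(cs,open("c0.pkl","wb"))
for n in cs: save(cs[n],n+"0.png")
s=robot.get_obs();print(s)
E
```

```text
{'t': 0.1, 'joint_pos': array([-1.29496845e+00,  4.23766566e-01,  1.63061747e+00,  3.11721392e-05,
        1.08858692e+00, -1.89848151e-02]), 'joint_velocities': array([ 0.00056314, -0.00190841, -0.00121578, -0.00049558,  0.00024531,
       -0.00027328]), 'joint_torque': array([-4.72376962e-05, -5.58426225e+01, -2.82444799e+01, -1.65581042e-05,
        2.93180485e-03,  1.86836650e-05]), 'ee_pos': array([ 0.18150775, -0.59754828,  0.23062055]), 'tcp_rot': array([ 9.89156171e-01,  1.46865907e-01, -7.45687638e-05, -6.85245237e-04]), 'force': array([0.02097855, 0.15491555, 0.19066039]), 'torque': array([ 0.00904285, -0.03034705,  0.02353602]), 'finger_gap': 0.08499012011831752}
```

View pics/top0.png

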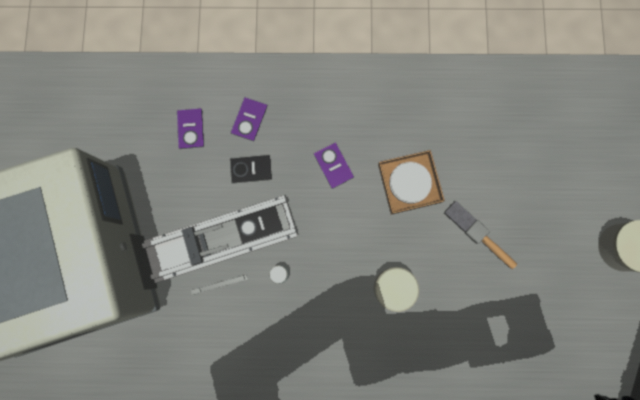

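View pics/scene0.png

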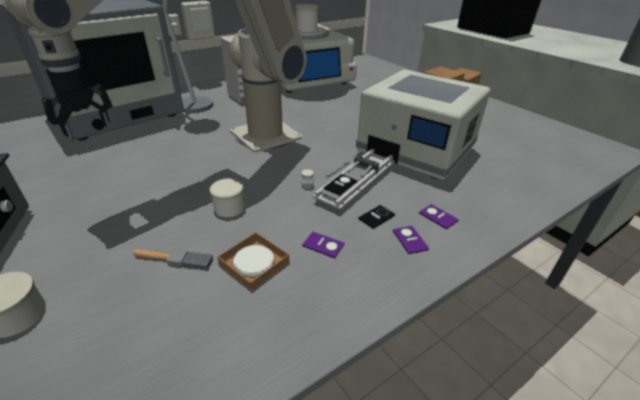

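The top view shows the tray running from (293,215) to (155,260). The holder's disc is at about (249,228) and its rib at about (265,222), with the sliding direction to image left. In the scene view the disc is at about (345,181).

```bash
python3 - <<'E'
from h import *
import pickle
cs=pickle.load(open("c0.pkl","rb"))
def blobs(n,box,thr):
    f=np.array(cs[n]["frame"]);g=f.min(2);x0,y0,x1,y1=box
    m=(g[y0:y1,x0:x1]>thr).astype(np.uint8)
    k,l,st,ce=cv2.connectedComponentsWithStats(m)
    return [(st[i,4],ce[i]+[x0,y0]) for i in range(1,k) if st[i,4]>5]
for t in(110,150): 
  print("top",t,blobs("top",(238,208,280,245),t)); print("scene",t,blobs("scene",(325,170,362,198),t))
c=cs["top"]
for uv in[(249,228),(265,222),(293,215),(155,260),(293,198),(299,235),(278,274),(151,243)]: print(uv,onz(c,uv,.046).round(3))
t=cv2.resize(np.array(c["frame"])[190:290,140:310,::-1],None,fx=4.5,fy=4.5,interpolation=cv2.INTER_CUBIC);cv2.imwrite("pics/topcrop.png",t)
E
```

```text
top 110 [(np.int32(139), array([247.48920863, 210.64748201])), (np.int32(22), array([278.27272727, 211.59090909])), (np.int32(46), array([260.82608696, 222.63043478])), (np.int32(152), array([247.68421053, 227.29605263])), (np.int32(302), array([263.44039735, 239.89403974]))]
scene 110 [(np.int32(411), array([343.20924574, 179.91727494])), (np.int32(64), array([343.015625, 180.140625])), (np.int32(47), array([355.06382979, 192.61702128]))]
top 150 [(np.int32(105), array([247.94285714, 210.58095238])), (np.int32(23), array([260.7826087 , 222.73913043])), (np.int32(117), array([247.63247863, 227.36752137])), (np.int32(220), array([266.52272727, 240.04545455]))]
scene 150 [(np.int32(13), array([343.38461538, 171.15384615])), (np.int32(32), array([344.34375, 179.21875])), (np.int32(57), array([351.07017544, 188.66666667])), (np.int32(18), array([353.5, 194. ]))]
(249, 228) [0.503 0.005 0.046]
(265, 222) [ 0.517 -0.031  0.046]
(293, 215) [ 0.533 -0.094  0.046]
(155, 260) [0.43  0.213 0.046]
(293, 198) [ 0.572 -0.094  0.046]
(299, 235) [ 0.488 -0.109  0.046]
(278, 274) [ 0.401 -0.063  0.046]
(151, 243) [0.468 0.224 0.046]
```

View pics/topcrop.png

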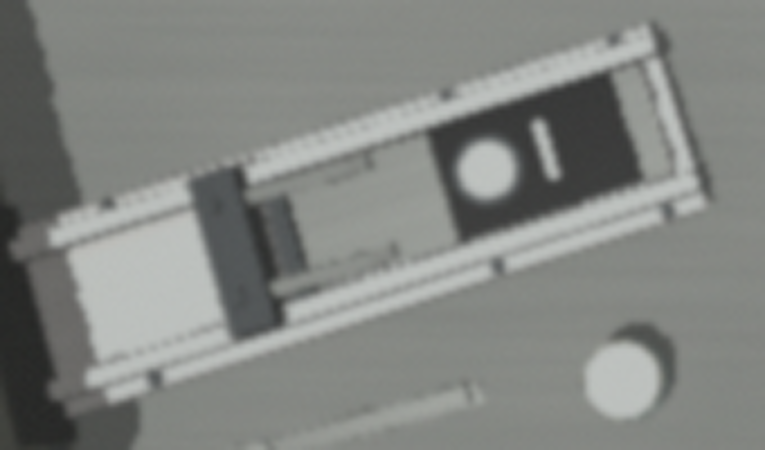

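The crop shows the disc at (486,168), the rib at (546,150) and the bar at (235,255). The slide direction is about (-0.31, 0.95) in the world frame. I'll go above the holder with the fingers shut and tool x turned along the slide.

```bash
python3 -m handwheel '[0.484,-0.431,0.03,0,0,-1.588,-1, 0.484,-0.431,0.03,0,0,-1.588,-1, 0.484,-0.431,0.03,0,0,-1.588,-1, 0.484,-0.431,0.03,0,0,-1.588,-1, 0.484,-0.431,0.03,0,0,-1.588,-1, 0.484,-0.431,0.03,0,0,-1.588,-1, 0.484,-0.431,0.03,0,0,-1.588,-1, 0.484,-0.431,0.03,0,0,-1.588,-1, 0.484,-0.431,0.03,0,0,-1.588,-1, 0.484,-0.431,0.03,0,0,-1.588,-1, 0.484,-0.431,0.03,0,0,-1.588,-1, 0.484,-0.431,0.03,0,0,-1.588,-1, 0.484,-0.431,0.03,0,0,-1.588,-1, 0.484,-0.431,0.03,0,0,-1.588,-1, 0.484,-0.431,0.03,0,0,-1.588,-1]'
python3 - <<'E'
from h import *
import pickle
T=tool();c=robot.read_camera("wrist");pickle.dump((T,c),open("w1.pkl","wb"));save(c,"w1.png");print(T.round(3));print(np.array(c["T_tool_cam"]).round(3))
E
```

```text
t: 1.98
ee_pos: [0.5192, -0.0458, 0.2014]
tcp_rot: [0.589, 0.808, -0.0, 0.0]
force: [-0.7, -0.1, -0.3]
finger_gap: -0.0001
[[-0.306  0.952  0.     0.519]
 [ 0.952  0.306 -0.    -0.046]
 [-0.     0.    -1.     0.201]
 [ 0.     0.     0.     1.   ]]
[[ 0.    -0.963 -0.271  0.069]
 [ 1.     0.     0.001  0.   ]
 [-0.001 -0.271  0.963 -0.142]
 [ 0.     0.     0.     1.   ]]
```

View pics/w1.png

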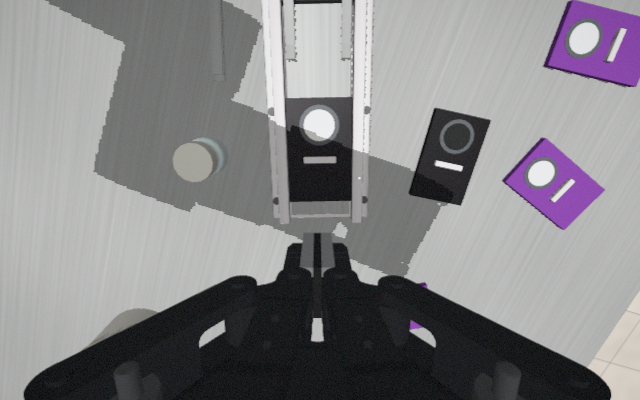

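The wrist view has the slide direction straight up. The disc is at (319,125) and the rib at (320,160). The plate spans columns 286–352 and rows 97–200, and the fingertips are at about (318,240).

```bash
cat > m.py <<'E'
from h import *
def meas(c,T,box,ztop):
    f=np.array(c["frame"]);x0,y0,x1,y1=box
    g=f[y0:y1,x0:x1].max(2)
    k,l,st,ce=cv2.connectedComponentsWithStats((g<60).astype(np.uint8))
    i=1+np.argmax(st[1:,4]); cn=cv2.findContours((l==i).astype(np.uint8),cv2.RETR_EXTERNAL,2)[0][0]
    rc=cv2.minAreaRect(cn); P=cv2.boxPoints(rc)+[x0,y0]
    W=[onz(c,p,ztop,T) for p in P]
    return P,np.array(W)
def tl(T,p): return (np.linalg.inv(T)@np.append(p,1))[:3]
E
python3 - <<'E'
from m import *
import pickle
T,c=pickle.load(open("w1.pkl","rb")); cs=pickle.load(open("c0.pkl","rb"))
P,W=meas(c,T,(284,90,356,210),.054)
print(P.round(1)); print(np.array([tl(T,w) for w in W]).round(4))
f=np.array(c["frame"])
def blob(box,thr):
    x0,y0,x1,y1=box; m=(f[y0:y1,x0:x1].min(2)>thr).astype(np.uint8); k,l,st,ce=cv2.connectedComponentsWithStats(m); i=1+np.argmax(st[1:,4]); return ce[i]+[x0,y0],st[i]
rib,s1=blob((296,150,344,170),90); disc,s2=blob((296,102,344,145),140)
print(rib,s1,disc,s2)
for n,w,t in(("rib",rib,(260.9,222.7)),("disc",disc,(247.65,227.3))):
    p=tri(ray(c,w,T),ray(cs["top"],t)); print(n,"tri",p.round(4),"tool",tl(T,p).round(4),"onplane",tl(T,onz(c,w,.059 if n=="rib" else .054,T)).round(4))
# rails: bright edges per row
for r in (60,120,150,180,205): print(r,[(x,f[r,x].max()) for x in range(262,292,2)],[(x,f[r,x].max()) for x in range(348,376,2)])
E
```

```text
[[287. 125.]
 [351. 125.]
 [351. 201.]
 [287. 201.]]
[[ 0.0532 -0.0267  0.1474]
 [ 0.0532  0.0311  0.1474]
 [-0.0185  0.0332  0.1474]
 [-0.0185 -0.0285  0.1474]]
[319.22488038 159.48325359] [  7   6  33   8 209] [318.9317905  124.33861145] [  7   7  33  32 821]
rib tri [ 0.5144 -0.0236  0.0583] tool [0.0226 0.0022 0.1431] onplane [0.0227 0.0024 0.1424]
disc tri [0.5043 0.0062 0.055 ] tool [0.0541 0.0017 0.1464] onplane [0.0538 0.0021 0.1474]
60 [(262, np.uint8(179)), (264, np.uint8(182)), (266, np.uint8(232)), (268, np.uint8(234)), (270, np.uint8(236)), (272, np.uint8(228)), (274, np.uint8(232)), (276, np.uint8(233)), (278, np.uint8(235)), (280, np.uint8(233)), (282, np.uint8(173)), (284, np.uint8(139)), (286, np.uint8(195)), (288, np.uint8(173)), (290, np.uint8(185))] [(348, np.uint8(193)), (350, np.uint8(179)), (352, np.uint8(134)), (354, np.uint8(198)), (356, np.uint8(230)), (358, np.uint8(232)), (360, np.uint8(235)), (362, np.uint8(234)), (364, np.uint8(224)), (366, np.uint8(214)), (368, np.uint8(232)), (370, np.uint8(220)), (372, np.uint8(174)), (374, np.uint8(186))]
120 [(262, 
[... 1849 characters left out ...]
uint8(121)), (372, np.uint8(121)), (374, np.uint8(117))]
205 [(262, np.uint8(120)), (264, np.uint8(119)), (266, np.uint8(116)), (268, np.uint8(122)), (270, np.uint8(120)), (272, np.uint8(115)), (274, np.uint8(157)), (276, np.uint8(154)), (278, np.uint8(147)), (280, np.uint8(156)), (282, np.uint8(156)), (284, np.uint8(161)), (286, np.uint8(161)), (288, np.uint8(129)), (290, np.uint8(142))] [(348, np.uint8(125)), (350, np.uint8(128)), (352, np.uint8(136)), (354, np.uint8(158)), (356, np.uint8(160)), (358, np.uint8(162)), (360, np.uint8(161)), (362, np.uint8(156)), (364, np.uint8(156)), (366, np.uint8(146)), (368, np.uint8(119)), (370, np.uint8(121)), (372, np.uint8(121)), (374, np.uint8(118))]
```

```bash
python3 - <<'E'
from m import *
import pickle
T,c=pickle.load(open("w1.pkl","rb"));f=np.array(c["frame"]).max(2).astype(float)
# strongest vertical-edge near each expected inner/outer rail line, then fit in tool coords at z=.046
for nm,a,b,z,rows in(("Lin",281.7,288,.046,(50,205)),("Rin",354,353,.046,(50,205)),("Lout",265,273.5,.046,(50,205)),("Rout",372,367,.046,(50,205)),("plL",286.3,287.5,.054,(130,195)),("plR",352.5,351.5,.054,(130,195))):
    q=[]
    for r in range(*rows):
        x=a+(b-a)*(r-60)/145 if nm[0]!="p" else (a+b)/2
        xs=np.arange(int(x)-4,int(x)+5); g=np.abs(f[r,xs+1]-f[r,xs-1]); g[g<25]=0
        if g.sum()==0: continue
        k=g.argmax(); w=g[max(0,k-1):k+2]; q.append(tl(T,onz(c,((w*xs[max(0,k-1):k+2]).sum()/w.sum(),r),z,T)))
    q=np.array(q); l=cv2.fitLine(q[:,:2].astype(np.float32),cv2.DIST_HUBER,0,.01,.01).ravel(); s=l[1]/l[0]; print(nm,len(q),"slope deg",np.degrees(np.arctan(s)).round(2),"y at x=0:",(l[3]-s*l[2]).round(4))
E
python3 -m handwheel '[0.005,0.002,0.05,0,0,0,-1, 0.005,0.002,0.1,0,0,0,-1, 0.005,0.002,0.13,0,0,0,-1, 0.005,0.002,0.138,0,0,0,-1, 0.005,0.002,0.138,0,0,0,-1]'
```

```text
Lin 155 slope deg -1.31 y at x=0: -0.028
Rin 155 slope deg -0.64 y at x=0: 0.0341
Lout 155 slope deg -0.92 y at x=0: -0.0438
Rout 151 slope deg -0.99 y at x=0: 0.0493
plL 65 slope deg -1.06 y at x=0: -0.0273
plR 65 slope deg -0.77 y at x=0: 0.0332
t: 2.65
ee_pos: [0.5201, -0.0398, 0.0636]
tcp_rot: [0.589, 0.808, -0.0, -0.0]
force: [-0.5, -0.8, 0.1]
finger_gap: -0.0002
```

The tray is turned 0.95° from tool x, so I'll correct the yaw, shift y by +1 mm, and press down stepwise.

```bash
python3 -m handwheel '[0,0.001,0.005,0,0,-0.0165,-1, 0,0.001,0.009,0,0,-0.0165,-1, 0,0.001,0.011,0,0,-0.0165,-1, 0,0.001,0.013,0,0,-0.0165,-1, 0,0.001,0.013,0,0,-0.0165,-1]'
python3 - <<'E'
from h import *
c=robot.read_camera("wrist");save(c,"w2.png")
E
```

```text
t: 3.28
ee_pos: [0.5215, -0.0393, 0.0512]
tcp_rot: [0.582, 0.813, 0.0, 0.001]
force: [-2.3, -0.4, 9.5]
finger_gap: -0.0002
```

View pics/w2.png

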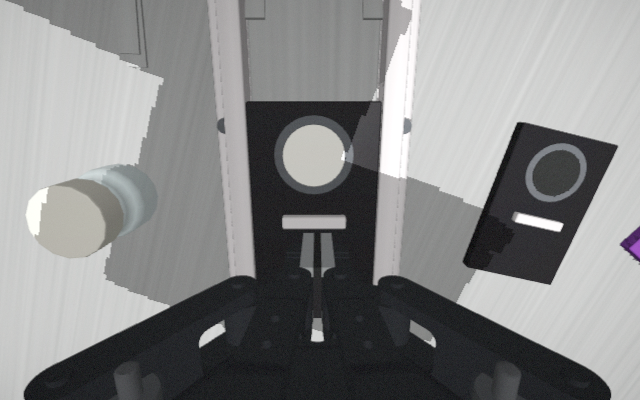

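The fingers (column 318) are pressing just behind the rib (centre 314, row 222), about 1.5 mm to one side. I'll lift slightly, recentre, and press to the bottom.

```bash
python3 -m handwheel '[0,0,-0.006,0,0,0,-1, 0,-0.0015,-0.006,0,0,0,-1, 0,-0.0015,-0.006,0,0,0,-1, 0,-0.0015,-0.001,0,0,0,-1, 0,-0.0015,0.002,0,0,0,-1, 0,-0.0015,0.004,0,0,0,-1, 0,-0.0015,0.0055,0,0,0,-1, 0,-0.0015,0.0055,0,0,0,-1]'
```

```text
t: 4.32
ee_pos: [0.5197, -0.0398, 0.0468]
tcp_rot: [0.582, 0.813, 0.0, 0.0]
force: [-8.2, 0.8, 30.4]
finger_gap: -0.0002
```

```bash
python3 -m handwheel '[0.003,0,0,0,0,0,-1, 0.006,0,0,0,0,0,-1, 0.01,0,0,0,0,0,-1, 0.015,0,0,0,0,0,-1, 0.02,0,0,0,0,0,-1, 0.025,0,0,0,0,0,-1, 0.03,0,0,0,0,0,-1, 0.03,0,0,0,0,0,-1]'
python3 - <<'E'
from h import *
c=robot.read_camera("wrist");save(c,"w3.png")
E
```

```text
t: 5.32
ee_pos: [0.5118, -0.0123, 0.0469]
tcp_rot: [0.582, 0.813, 0.001, 0.002]
force: [-2.9, -7.3, 26.2]
finger_gap: 0.0001
```

View pics/w3.png

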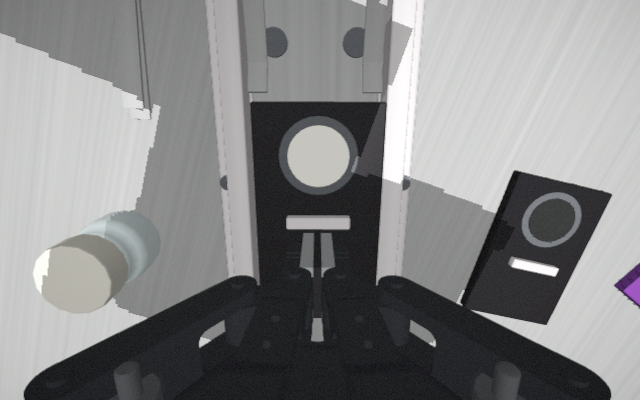

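The holder now moves with the fingers, well centred. Its front edge (row 101) is just short of the spring tips (row 93), with about 50 mm to go.

```bash
python3 -m handwheel '[0,0,0.0005,0,0,0,-1, 0.003,0,0.0005,0,0,0,-1, 0.007,0,0.0005,0,0,0,-1, 0.011,0,0.0005,0,0,0,-1, 0.015,0,0.0005,0,0,0,-1, 0.02,0,0.0005,0,0,0,-1, 0.025,0,0.0005,0,0,0,-1, 0.03,0,0.0005,0,0,0,-1, 0.035,0,0.0005,0,0,0,-1, 0.04,0,0.0005,0,0,0,-1, 0.04,0,0.0005,0,0,0,-1]'
python3 - <<'E'
from h import *
c=robot.read_camera("wrist");save(c,"w4.png")
E
```

```text
t: 6.75
ee_pos: [0.4997, 0.0254, 0.0468]
tcp_rot: [0.582, 0.813, 0.001, 0.003]
force: [-1.8, -9.3, 31.5]
finger_gap: 0.0001
```

View pics/w4.png

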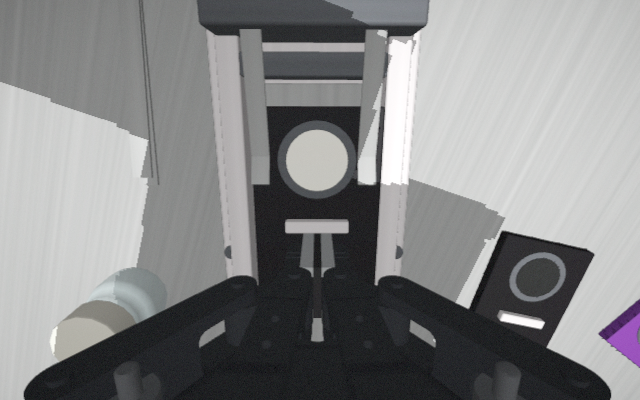

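The holder is under both springs. Its front is at row 106 and the stop edge at about row 82, so roughly 11 mm remain.

```bash
python3 -m handwheel '[0.003,0,0,0,0,0,-1, 0.006,0,0,0,0,0,-1, 0.008,0,0,0,0,0,-1, 0.009,0,0,0,0,0,-1, 0.009,0,0,0,0,0,-1]'; python3 -m handwheel '[0.001,0,0,0,0,0,-1, 0.002,0,0,0,0,0,-1, 0.002,0,0,0,0,0,-1]'
```

```text
t: 7.42
ee_pos: [0.4969, 0.0336, 0.0468]
tcp_rot: [0.582, 0.813, 0.001, 0.003]
force: [-1.8, -12.9, 31.5]
finger_gap: 0.0001
t: 7.8
ee_pos: [0.4963, 0.0354, 0.0468]
tcp_rot: [0.582, 0.813, 0.001, 0.003]
force: [-1.7, -13.6, 31.1]
finger_gap: 0.0003
```

```bash
python3 -m handwheel '[0.001,0,0,0,0,0,-1, 0.002,0,0,0,0,0,-1, 0.002,0,0,0,0,0,-1]'; python3 -m handwheel '[0.001,0,0,0,0,0,-1, 0.0015,0,0,0,0,0,-1, 0.0015,0,0,0,0,0,-1]'
python3 - <<'E'
from h import *
c=robot.read_camera("wrist");save(c,"w5.png")
E
```

```text
t: 8.18
ee_pos: [0.4959, 0.0369, 0.0468]
tcp_rot: [0.581, 0.814, 0.001, 0.003]
force: [-0.3, -16.0, 30.9]
finger_gap: 0.0002
t: 8.55
ee_pos: [0.4958, 0.0371, 0.0468]
tcp_rot: [0.581, 0.814, 0.001, 0.004]
force: [0.9, -25.6, 28.9]
finger_gap: 0.0002
```

View pics/w5.png

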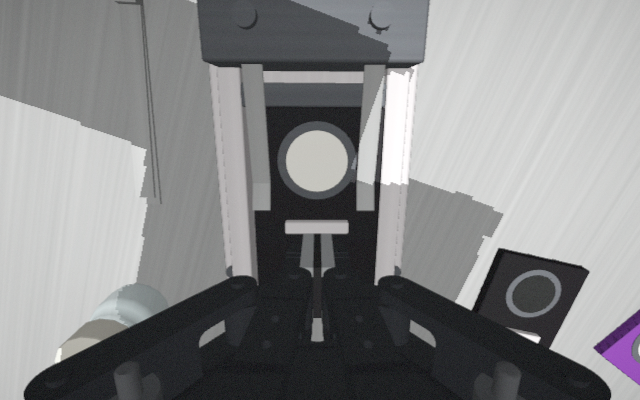

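The holder is home: the advance stalled (0.2 mm for 1.5 mm commanded), the push force rose to 26 N, and no gap shows at row 106. I'll ease the push a little, then lift straight up.

```bash
python3 -m handwheel '[-0.0007,0,0,0,0,0,-1, -0.001,0,-0.002,0,0,0,-1, -0.001,0,-0.004,0,0,0,-1, -0.0015,0,-0.007,0,0,0,-1, -0.002,0,-0.012,0,0,0,-1, -0.004,0,-0.03,0,0,0,-1, -0.004,0,-0.08,0,0,0,-1, -0.02,0,-0.13,0,0,0,-1, -0.02,0,-0.14,0,0,0,-1, -0.02,0,-0.14,0,0,0,-1]'
python3 - <<'E'
from m import *
T=tool();c=robot.read_camera("wrist");t=robot.read_camera("top");f=np.array(c["frame"])
cv2.imwrite("pics/w6.png",cv2.resize(f[0:260,180:500,::-1],None,fx=2.3,fy=2.3,interpolation=cv2.INTER_CUBIC))
cv2.imwrite("pics/top6.png",np.array(t["frame"])[:,:,::-1])
import pickle;pickle.dump((T,c,t),open("w6.pkl","wb"))
E
```

```text
t: 9.85
ee_pos: [0.4984, 0.0215, 0.1844]
tcp_rot: [0.582, 0.813, 0.0, 0.0]
force: [-0.0, 0.8, 0.1]
finger_gap: 0.0002
```

View pics/w6.png

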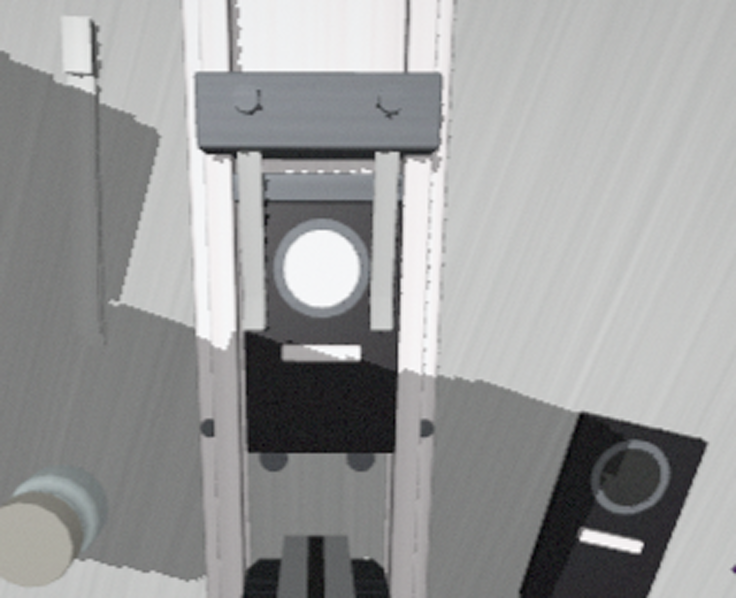

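The crop shows the holder's front touching the stop (row 200), under both springs. The rib front is about 15 px (6 mm) short of the spring tips, as it should be at home, and the bystanders in view have not moved. Handing in.

```bash
python3 -c "
from bench import robot
print(robot.finish_job(), robot.get_obs()['force'])"
```

```text
the job is handed in; nothing more can be done
the job is handed in; nothing more can be done
```

The holder is home against the end stop, clamped under both leaf springs, and the job is handed in; no verdict was reported. I pressed it down with the shut fingertips at about 30 N until the table was at the bottom. I then slid it about 80 mm along the tray, pushing on the rib, and lifted the hand straight off at about 9.9 s.

**Stop reached:** the last 1.5 mm of commanded travel moved it only 0.2 mm, and the push force rose to 26 N.

**After release:** the picture shows the front edge touching the stop, with the rib about 6 mm short of the spring tips, which is the home position. The tool force was about zero.

**Bystanders:** the jar, tweezers and spare holder looked undisturbed in the wrist picture. I did not check the rest of the bench in a picture after the move.

**Correction on the way:** the first touch was about 1.5 mm off to one side, within the stated camera accuracy. I lifted slightly, recentred and pressed again before sliding. No check failed.

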